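Load the carrying bar and hold it ready

TASK

Load the carrying bar for the wash so that it hangs balanced: take the rack of copper tees that waits on the small stand at the side, hook it over the empty half of the bar about midway between the handle and the two scribed lines, slide it outward along the bar until its strap sits between those lines, and let go of it. Then take the bar by its handle, lift it straight up at least 6 cm out of its saddles and finish while still holding it there over the loading stand, level and still, with both racks hanging in their places. Do not disturb the other things on the bench.

Things in the scene. Friction and masses are not known exactly. Their poses are not given: they have to be found in the camera images.
- rack_wait: the rack to load: hook of bent steel strip (26 mm wide, 4 mm thick) carrying two copper tees, one rigid piece of about 0.2 kg, hanging at the start on the waiting stand's rail. Origin: middle of the underside of the hook's crown, the face that sits on a bar. z up, y along the bar it hangs on, x towards the hook's open side (from the robot outward).
- rack_tab (a point): middle of the waiting rack's upright tab, to hold it by, 25 mm above the rack's origin: 8 mm thick in y, 24 mm wide in x, from 4 to 46 mm above the origin (the crown beneath it is 26 mm long in y).
- rack_throat (a point): middle of the waiting rack's side opening, 29 mm below its origin. Hook tip on the +x side: inner face 8 mm from the middle, down to 14 mm below the origin, flared to x = 16 mm. Shank on the -x side: inner face at x = -8 mm. The strip returns under the bar with its upper side 46 mm below the origin. Off a bar 16 mm high: raise 21 mm (16 to 28), then move level to -x; on: the reverse.
- rack_foot (a point): lowest point of the waiting rack, 114 mm below its origin. The tees hang from a cross rod 76 mm long in y, 76 mm below the origin, and reach 20 mm towards +x and 6 mm towards -x of the origin.
- rack_hung: second rack of the same make, size and frame, already hanging in its place on the left (+y) half of the bar.
- bar: loose aluminium bar 470 mm long (y), 10 thick (x), 16 high, 0.3 kg, resting in two saddles. Origin: middle of its top face, 155 mm above the bench at rest; x away from the robot, z up. Collars at y = +-195 mm (22 x 10 x 26 mm) leave 4 mm of play between the saddles. The -y half is free; racks go on from the robot's side.
- bar_seat (a point): middle of the free rack place between two dark scribed lines (115 and 155 mm from the bar's middle; the other half has the same), on the top face of the bar: bar frame (0, -135, 0) mm. The waiting rack's origin comes here.
- bar_grip (a point): middle of the bar's handle: bar frame (0, 0, 40) mm. The handle is a black straight grip along y, 88 mm long, 14 mm thick (x), 16 mm high, on two uprights 72 mm apart; free all round.
- stand: fixed grey loading stand, 460 mm along y. Origin on the bench under the middle of the bar. Two posts at y = +-212 mm (16 mm in y, 30 mm in x) end in saddles: cheeks either side of the bar with flared tops up to 10 mm above the bar's top face. Its foot is 10 mm high.
- wait_stand: small fixed dark steel waiting stand, on the left or the right; origin on the bench under its rail. The rail runs along y, 156 mm long, 10 mm thick, 16 mm high, its top 155 mm above the bench, on posts at y = +-70 mm.
- turntable: fixed brazing turntable with half a firebrick, 140 mm across, 88 mm high, on the other side from the waiting stand; to be left alone.
- flux_tin: flux tin, 72 mm across, 62 mm high, near the robot; origin under its centre; to be left alone.
- wire_brush: wire brush lying near the robot; to be left alone.
- magnet: flat red welding magnet, 90 mm, 15 mm thick, behind the stand; to be left alone.
- copper_ring: short copper tube 28 mm across, 55 mm high, standing on the right; to be left alone.
- pliers: pliers lying behind the stand; to be left alone.
Things that resemble listed ones, but are neither listed nor needed, are in the scene too. Leave any pink look-alike of the rack_wait alone.

How it is judged:
By the outcome, as a careful person would: the job done as asked, in the order asked, and still so for the second after the job is handed in, while the arm keeps its last pose, push and grip.
It also fails if it takes over 67 s, if anything falls off the work surface, if the arm or the gripper's body presses on something with over 40 N, if the wrist force passes 120 N, or if a joint passes its speed limit or range.

ROBOT

A 7-joint arm with a two-finger parallel gripper is mounted at the origin on the work surface. World frame = base frame: x ahead of the robot, y to its left, z up, the work surface at z = 0. Lengths are in m, angles in rad, forces in N, time in s.
With the tool pointing down it reaches from about 0.35 to 0.9 m from the base axis. Payload 8.1 kg.
Tool frame: the origin (TCP) lies at the very end of the fingers, on their centre line; the grasp point (between the pads) lies 19 mm behind it; z points along the fingers, y is the line along which they close (so a half turn about z gives the same grasp; the last joint's range is limited). The gripper opens to 92 mm and grips with 3 to 60 N. Pads are 19 mm wide; open, the fingers measure 130 mm over their backs; the gripper's body (75 mm by 190 mm) begins 47 mm behind the grasp point.
Start: joints at [-1.278, 0.434, 0.025, 1.573, -0.012, 1.134, -0.075], TCP at [0.241, 0.577, 0.227] pointing down, gripper open.
Joint ranges: [-2.62, 2.62], [-0.44, 2.09], [-1.27, 1.32], [0.08, 2.57], [-1.32, 4.46], [0.12, 2], [-2.74, 2.74]. Speed limits (rad/s): [2.22, 2.22, 3.01, 3.01, 3.14, 3.14, 3.14].

INTERFACE

Orientations are given as a rotation vector (axis times angle).
In Python, from cell import arm gives the robot as it stands.
- The arm moves only by the tool carry_out, never from a script. Its argument "commands" is a list of rows, each a list of 7 numbers: the opening, from 0 (shut) to 1 (fully open), then the shift along the tool's x, y, z each as a share of 0.025 m, from -1 to 1, then the turn, a rotation vector about the tool's x, y, z each as a share of 0.1 rad, from -1 to 1. A call has 1 to 8 rows; each row shifts and turns the commanded pose from where the row before left it, along the tool's axes as they then stand; what a row does not reach is not made up. A row lasts 1/10 s, in which the tool goes at most 50 mm and 8.59 degrees, less where a joint would pass 70% of its speed; a pose out of reach is approached as far as the arm can. A call with a number of a shift or a turn outside -1 to 1 is refused whole. A call with a gripper value outside its range is refused whole. The fingers move at their own pace and stop on an object; "squeeze" is the grip in N (left out, the last holds). Time passes only in rows, so rows that do not move let the fingers close. It gives the time, the measured TCP pose, the force, the opening and the grip force at its end, in the units of the state.
- arm.observe(): the state, without advancing time (a new reading comes with each control period).
- arm.get_image(name): name is "scene" or "top"; returns a dict with "pixels" (400x640x3 uint8, red, green, blue), "range_z" (400x640 float32, m along the optical axis (not along the pixel's ray), 0 where there is no reading), "mtx" (3x3 intrinsics, pixels), "k1" (the pictures are not rectified: a ray, as slopes to the right and down, at radius r is drawn at 1 + k1 r^2 times it, then the intrinsics apply), "R" (3x3) and "t" (3): a world point X has camera coordinates R X + t. Camera axes: x right, y down, z forward; pixel columns grow to the right and rows downward; lengths in m; the calibration is good to about 2 mm. A picture is of the moment at which its call begins.
- arm.sign_off(): hands the job in; it is judged then, once.
The state is a dict: "clock": time; "joints": joint angles; "dq": joint speeds; "joint_efforts": joint torques, N m; "position": TCP position; "ee_rot": TCP orientation; "force": force on the tool from outside, world axes, zero at the start; "ft_torque": the same for the moment, N m; "width": opening from 0.0 (shut) to 1.0 (fully open); "gripper_force": force on a finger pad.
Only numpy, scipy, OpenCV 4.12 (cv2) and the standard library are available. Lean on these libraries where they do the work, as an engineer would, in place of code of your own. Each camera call takes 0.05 s, during which the arm holds its last target. There are 200 camera calls.

## Working session

There is one attempt and no reset: what is moved stays moved. The work goes in short steps, Python scripts to look and compute and a tool call to move; the robot and the scene stay as the last step left them, time stands still between calls to the robot, and variables do not carry over. Pictures are saved under pics/ and viewed, at most 10 in all, crops included, and the job is handed in when it is done.

Besides the shell and the picture viewer there is one more tool, called by a JSON object that holds its "name" and its "arguments". carry_out: Moves the arm, as the interface text tells. Shift numbers are shares of 0.025 m and turn numbers shares of 0.1 rad, none past 1 either way. Its arguments: {"type":"object","properties":{"commands":{"type":"array"},"squeeze":{"type":"number"}},"required":["commands"]}

```bash
mkdir -p pics
cat > h.py <<'E'
import numpy as np, cv2
from cell import arm
def grab(n):
    d=arm.get_image(n); np.savez('/tmp/%s.npz'%n,**d); return d
def load(n): return dict(np.load('/tmp/%s.npz'%n))
def world(d,u,v,z=None):
    """pixel -> world, from range or by plane z"""
    K=d['mtx'];k=float(d['k1'])
    p=cv2.undistortPoints(np.array([[[u,v]]],float),K,np.array([k,0,0,0.]))[0,0]
    ray=np.array([p[0],p[1],1.])
    R,t=d['R'],d['t']; c=-R.T@t; w=R.T@ray
    if z is None: return c+w*float(d['range_z'][int(round(v)),int(round(u))])
    return c+w*(z-c[2])/w[2]
def cloud(d):
    h,w=d['range_z'].shape
    g=np.stack(np.meshgrid(np.arange(w),np.arange(h)),-1).reshape(-1,1,2).astype(float)
    p=cv2.undistortPoints(g,d['mtx'],np.array([float(d['k1']),0,0,0.]))[:,0]
    Z=d['range_z'].reshape(-1,1)
    X=(np.hstack([p,np.ones((len(p),1))])*Z-d['t'])@d['R']
    return X.reshape(h,w,3)
E
python3 - <<'E'
from h import *
for n in('scene','top'):
    d=grab(n); cv2.imwrite('pics/%s0.png'%n,d['pixels'][:,:,::-1]); print(n,-d['R'].T@d['t'],d['k1'],d['mtx'][0,0])
print(arm.observe())
E
```

```text
scene [ 1.03121478 -0.71039022  0.70636663] 0.026818581163682114 404.8470741215943
top [ 0.27852095 -0.09229123  1.37417007] -0.09147899571483732 499.35795388230514
{'clock': 0.1, 'joints': array([-1.27759799,  0.43513822,  0.02499493,  1.57397104, -0.01158122,
        1.13403936, -0.07510654]), 'dq': array([-1.08675244e-03, -1.04420992e-03,  9.97096753e-04, -1.18354295e-03,
        7.86059119e-04,  5.45412737e-05,  1.04809745e-03]), 'joint_efforts': array([ 4.00376797e-03, -6.69122815e+01,  9.88434814e-01, -3.15147972e+01,
       -6.05082745e-02,  3.74116504e-02,  9.82210486e-05]), 'position': array([0.24085641, 0.57623457, 0.22604666]), 'ee_rot': array([-6.17777580e-01, -3.08012424e+00,  2.20819652e-03]), 'force': array([ 0.61498734, -0.34132485,  0.36909462]), 'ft_torque': array([-0.02064929, -0.03466871,  0.01504623]), 'gripper_force': 0.0, 'width': 1.0035931336272728}
```

View pics/scene0.png

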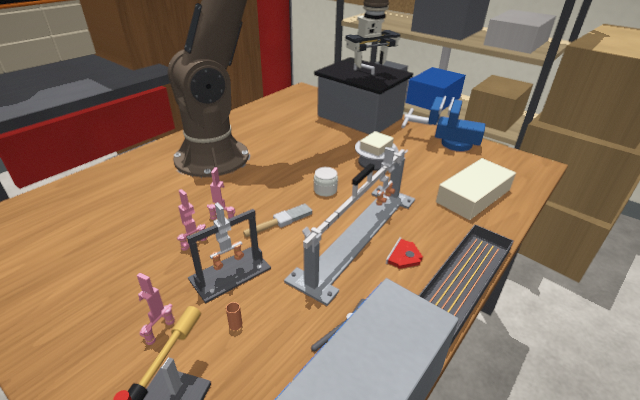

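View pics/top0.png

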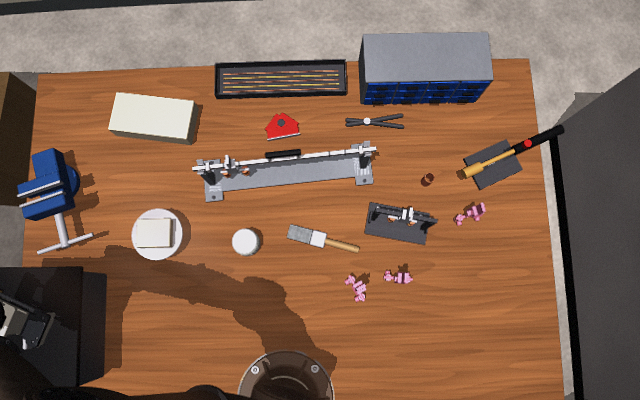

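The scene view shows the steel-grey rack on the dark stand at about (222,235). The pink look-alikes stand at (188,220), (217,195) and (150,310). In the top view the bar runs from (195,166) to (373,149) with its handle at (283,154), and the waiting stand is at (402,220). The pink look-alikes there are at (356,287), (398,277) and (470,213). Only the grey rack hanging on the dark rail fits rack_wait. I'll measure it and confirm in a crop.

Run:
```python
from h import *
a=load('scene');b=load('top')
c1=cv2.resize(a['pixels'][170:310,170:290],(480,560),interpolation=2)[:,:,::-1]
cv2.imwrite('pics/crop1.png',c1)
c2=np.vstack([cv2.resize(b['pixels'][140:210,185:385],(800,280),interpolation=2),cv2.resize(b['pixels'][195:250,355:445],(490,300),interpolation=2).copy() if 0 else np.pad(cv2.resize(b['pixels'][195:250,355:445],(490,300),interpolation=2),((0,0),(0,310),(0,0)))])[:,:,::-1]
cv2.imwrite('pics/crop2.png',c2)
def line(P,name):
    m=P[:,:2].mean(0);_,_,V=np.linalg.svd(P[:,:2]-m);s=(P[:,:2]-m)@V[0]
    d=V[0]*np.sign(V[0][1]); print(name,len(P),'mean',m.round(4),'yaw',np.degrees(np.arctan2(-d[0],d[1])).round(2),'len',np.ptp(s).round(4),'z',np.median(P[:,2]).round(4),'mid',(m+V[0]*(s.max()+s.min())/2).round(4))
for n,d in(('scene',a),('top',b)):
    X=cloud(d);x,y,z=X[...,0],X[...,1],X[...,2];pix=d['pixels'].astype(int);dark=pix.max(2)<70
    bx=(x>.5)&(x<.75)&(y>-.45)&(y<.3)
    line(X[bx&(abs(z-.155)<.006)],n+' bar top')
    line(X[bx&dark&(abs(z-.203)<.008)],n+' handle')
    w=(x>.3)&(x<.55)&(y>-.55)&(y<-.2)
    line(X[w&dark&(abs(z-.155)<.006)],n+' rail')
    g=(pix.max(2)-pix.min(2)<30)&(pix.min(2)>70)
    q=X[w&g&(z>.165)&(z<.23)];print(n,'tab',len(q),q.min(0).round(4),q.max(0).round(4),q.mean(0).round(4))
    ov=X[(z>.2)&(x>.3)&(x<.8)&(y>-.6)&(y<.4)];print('tall',len(ov),ov[:,2].max())
```

```text
scene bar top 726 mean [ 0.6182 -0.0623] yaw 4.54 len 0.4684 z 0.154 mid [ 0.6147 -0.0178]
scene handle 143 mean [ 0.6166 -0.0209] yaw 5.65 len 0.0872 z 0.2013 mid [ 0.6163 -0.0172]
scene rail 104 mean [ 0.4621 -0.3279] yaw -12.46 len 0.1535 z 0.1517 mid [ 0.4642 -0.3187]
scene tab 119 [ 0.4485 -0.3255  0.1658] [ 0.4741 -0.3142  0.202 ] [ 0.4639 -0.3211  0.1864]
tall 132 0.20370173210412287
top bar top 852 mean [ 0.6116 -0.0151] yaw 4.88 len 0.4677 z 0.1557 mid [ 0.6118 -0.0165]
top handle 221 mean [ 0.6111 -0.0151] yaw 5.89 len 0.1809 z 0.2023 mid [0.6065 0.0296]
top rail 52 mean [ 0.4571 -0.3174] yaw -6.31 len 0.263 z 0.1534 mid [ 0.4512 -0.3706]
top tab 42 [ 0.4454 -0.324   0.1659] [ 0.4689 -0.3055  0.2056] [ 0.4565 -0.3186  0.199 ]
tall 226 0.20921190617263308
```

View pics/crop1.png

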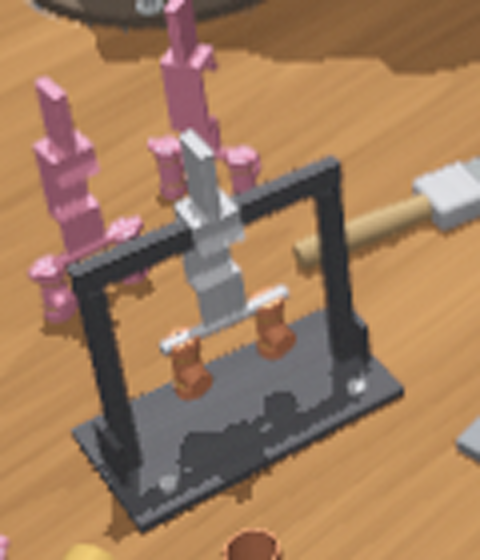

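View pics/crop2.png

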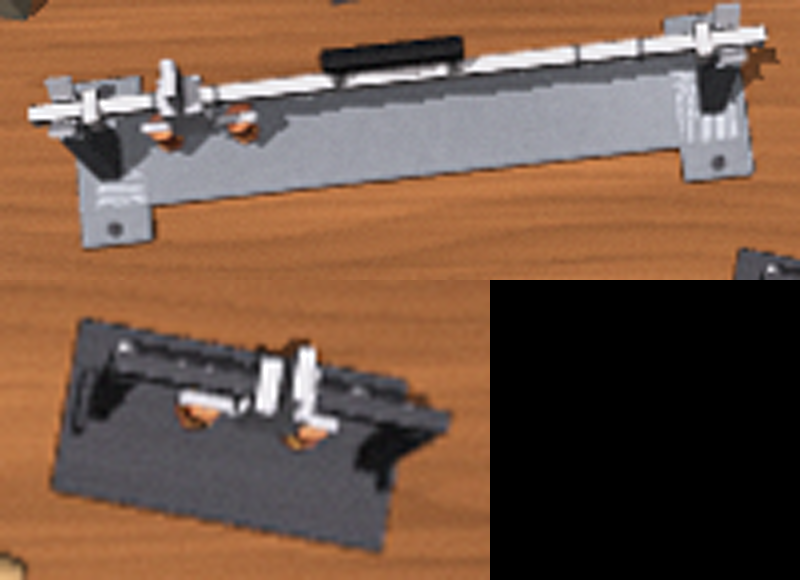

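The enlarged crop confirms a grey steel rack on the dark rail, with its tab up at crop (197,145) and the hook opening away from the robot. The pink pieces are the look-alikes. In the top crop the scribed lines are at about (577,55) and (640,47), and the handle is at (393,53). Next I'll refine the numbers.

```bash
cat >> h.py <<'E'
def onplane(d,mask,z):
    v,u=np.nonzero(mask); K=d['mtx']
    p=cv2.undistortPoints(np.stack([u,v],-1)[:,None].astype(float),K,np.array([float(d['k1']),0,0,0.]))[:,0]
    w=np.hstack([p,np.ones((len(p),1))])@d['R']; c=-d['R'].T@d['t']
    return c+w*((z-c[2])/w[:,2])[:,None]
def rect(P):
    (c,s,a)=cv2.minAreaRect((P[:,:2]*1000).astype(np.float32)); return np.round(c,1),np.round(s,1),round(a,2)
def fit(P):
    l=cv2.fitLine((P[:,:2]*1000).astype(np.float32),cv2.DIST_HUBER,0,.1,.01).ravel(); l[:2]*=np.sign(l[1])
    return 'yaw %.2f thru %.1f %.1f'%(np.degrees(np.arctan2(-l[0],l[1])),l[2],l[3])
E
python3 - <<'E'
from h import *
from scipy.spatial.transform import Rotation as Ro
for n in('scene','top'):
    d=load(n);X=cloud(d);x,y,z=X[...,0],X[...,1],X[...,2];pix=d['pixels'].astype(int);dark=pix.max(2)<75
    bx=(x>.57)&(x<.66)&(y>-.27)&(y<.23)
    inl=abs((x-.613)+np.tan(np.radians(5))*(y+.017))<.02
    br=pix.min(2)>110
    m=bx&inl&br&(abs(z-.155)<.005)&((y<-.07)|((y>.035)&(y<.07)))&(y>-.19)
    P=onplane(d,m,.155);print(n,'bar',len(P),fit(P))
    P=onplane(d,bx&inl&dark&(abs(z-.203)<.006),.203);print(' handle',len(P),rect(P),fit(P))
    l=bx&inl&(pix.max(2)<140)&(abs(z-.155)<.006)&(y<-.1)&(y>-.2); P=onplane(d,l,.155);print(' lines',P.round(3)[:12,:2].tolist())
    w=(x>.42)&(x<.50)&(y>-.42)&(y<-.22)
    P=onplane(d,w&dark&(abs(z-.155)<.005),.155);print(' rail',len(P),rect(P),fit(P))
    g=(pix.max(2)-pix.min(2)<40)&(pix.min(2)>60)
    q=w&g&(z>.196)&(z<.212);P=onplane(d,q,.201);print(' tabtop',len(P),rect(P),P.mean(0).round(4),'z',np.median(z[q]))
    # tab body
    q=w&g&(z>.165)&(z<.196);print(' tabbody',q.sum(),X[q].mean(0).round(4))
o=arm.observe();R=Ro.from_rotvec(o['ee_rot']).as_matrix();print(R.round(3))
E
```

```text
scene bar 208 yaw 4.70 thru 622.7 -106.7
 handle 131 (array([617.4, -21.8]), array([15.8, 91.3]), 4.97) yaw 6.69 thru 618.0 -22.9
 lines [[0.628, -0.108], [0.629, -0.113], [0.629, -0.117], [0.631, -0.115], [0.63, -0.121], [0.63, -0.126], [0.629, -0.131], [0.631, -0.13], [0.631, -0.134], [0.631, -0.138], [0.632, -0.143], [0.633, -0.151]]
 rail 85 (array([ 467.7, -320.6]), array([153.7,   6.1]), 77.35) yaw -12.51 thru 465.5 -327.1
 tabtop 36 (array([ 463.8, -321.2]), array([ 8. , 29.2]), 77.85) [ 0.4629 -0.3211  0.201 ] z 0.1997422192358545
 tabbody 88 [ 0.4644 -0.3215  0.181 ]
top bar 223 yaw 4.94 thru 618.6 -86.7
 handle 213 (array([606.3,  29.3]), array([ 17.1, 180.3]), 6.1) yaw 5.89 thru 611.5 -16.8
 lines [[0.628, -0.13], [0.628, -0.132], [0.625, -0.132], [0.623, -0.198], [0.623, -0.132], [0.621, -0.172], [0.621, -0.175], [0.621, -0.177], [0.621, -0.18], [0.621, -0.182], [0.621, -0.185], [0.621, -0.19]]
 rail 62 (array([ 456.9, -314.2]), array([152.1,  20.5]), 75.08) yaw -12.42 thru 453.9 -317.9
 tabtop 37 (array([ 457.8, -319. ]), array([ 8.4, 23.1]), 78.54) [ 0.4582 -0.319   0.201 ] z 0.20167053907210486
 tabbody 12 [ 0.4487 -0.3155  0.1821]
[[-0.923  0.386 -0.   ]
 [ 0.386  0.923 -0.001]
 [-0.    -0.001 -1.   ]]
```

{"name": "carry_out", "arguments": {"commands": [[1, 0, 0, -1, 0, 0, 0], [1, -0.73, -0.99, 0, 0, 0, 0], [1, -0.73, -0.99, 0, 0, 0, 0], [1, -0.73, -0.99, 0, 0, 0, 0], [1, -0.73, -0.99, 0, 0, 0, 0], [1, -0.73, -0.99, 0, 0, 0, 0], [1, -0.73, -0.99, 0, 0, 0, 0], [1, -0.73, -0.99, 0, 0, 0, 0]]}}

```text
clock: 0.9
position: [0.2921, 0.3661, 0.2515]
ee_rot: [-0.618, -3.08, 0.001]
force: [0.7, -0.4, 0.4]
width: 0.999
gripper_force: 0.0
```

{"name": "carry_out", "arguments": {"commands": [[1, -0.73, -0.99, 0, 0, 0, 0], [1, -0.73, -0.99, 0, 0, 0, 0], [1, -0.73, -0.99, 0, 0, 0, 0], [1, -0.73, -0.99, 0, 0, 0, 0], [1, -0.73, -0.99, 0, 0, 0, 0], [1, -0.73, -0.99, 0, 0, 0, 0], [1, -0.73, -0.99, 0, 0, 0, 0], [1, -0.73, -0.99, 0, 0, 0, 0]]}}

```text
clock: 1.7
position: [0.3503, 0.1272, 0.2516]
ee_rot: [-0.618, -3.08, -0.0]
force: [0.1, 0.5, 1.2]
width: 1.001
gripper_force: 0.0
```

{"name": "carry_out", "arguments": {"commands": [[1, -0.73, -0.99, 0, 0, 0, 0], [1, -0.73, -0.99, 0, 0, 0, 0], [1, -0.73, -0.99, 0, 0, 0, 0], [1, -0.73, -0.99, 0, 0, 0, 0], [1, -0.73, -0.99, 0, 0, 0, 0], [1, -0.73, -0.99, 0, 0, 0, 0], [1, -0.73, -0.99, 0, 0, 0, 0], [1, -0.73, -0.99, 0, 0, 0, 0]]}}

```text
clock: 2.5
position: [0.4087, -0.1116, 0.2517]
ee_rot: [-0.617, -3.08, -0.0]
force: [1.0, 0.0, -0.4]
width: 1.001
gripper_force: 0.0
```

{"name": "carry_out", "arguments": {"commands": [[1, -0.73, -0.99, 0, 0, 0, 0], [1, -0.73, -0.99, 0, 0, 0, 0], [1, -0.73, -0.99, 0, 0, 0, 0], [1, -0.73, -0.99, 0, 0, 0, 0], [1, -0.73, -0.99, 0, 0, 0, 0], [1, 0, 0, 0, 0, 0, -0.9], [1, 0, 0, 0, 0, 0, -0.9], [1, 0, 0, 0, 0, 0, 0]]}}

```text
clock: 3.3
position: [0.4449, -0.26, 0.2514]
ee_rot: [-0.337, -3.123, -0.0]
force: [0.7, 0.1, -0.5]
width: 1.0
gripper_force: 0.0
```

{"name": "carry_out", "arguments": {"commands": [[0.6, -0.5, -1, 0, 0, 0, 0], [0.6, -0.6, -1, 0, 0, 0, 0], [0.6, 0, -0.21, 0.5, 0, 0, 0], [0.6, 0, 0, 0.8, 0, 0, 0], [0.6, 0, 0, 0.8, 0, 0, 0], [0.6, 0, 0, 0.8, 0, 0, 0], [0.6, 0, 0, 0.5, 0, 0, 0], [0.6, 0, 0, 0, 0, 0, 0]]}}

```text
clock: 4.1
position: [0.4592, -0.3183, 0.165]
ee_rot: [-0.339, -3.12, -0.002]
force: [0.6, -0.1, 0.7]
width: 0.599
gripper_force: 0.0
```

Run:
```python
from h import *
o=arm.observe();print(o['position'],o['force'],o['joints'])
a=grab('scene');b=grab('top')
c=np.hstack([cv2.resize(a['pixels'][150:290,150:290],(400,400),interpolation=2),cv2.resize(b['pixels'][165:265,350:450],(400,400),interpolation=2)])
cv2.imwrite('pics/g1.png',c[:,:,::-1])
```

```text
[ 0.45923907 -0.31831029  0.16498338] [ 0.57980015 -0.10989333  0.74811077] [ 0.02917495  0.44331525  0.67171569  1.8510075  -0.33034993  0.96458736
  2.19999769]
```

View pics/g1.png

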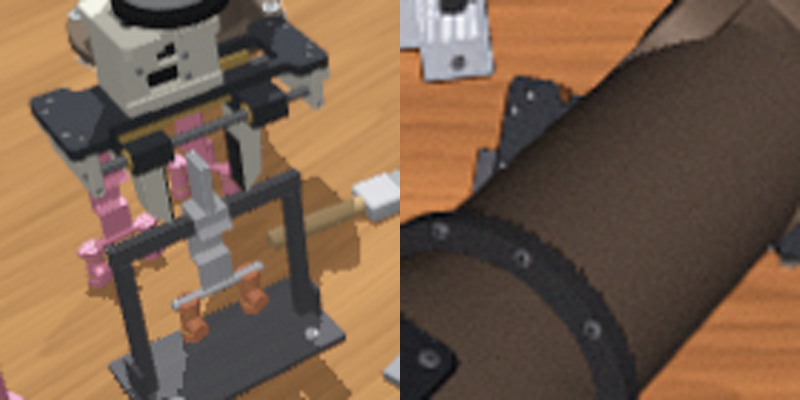

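The picture shows the fingers astride the tab: tips at crop (158,215) and (240,190), tab at (200,175). I'll check that against the projected TCP before closing.

Run:
```python
from h import *
d=load('scene');X=cloud(d)
def proj(p):
    c=d['R']@p+d['t'];x=c[:2]/c[2];x=x*(1+float(d['k1'])*(x@x));return d['mtx'][:2,:2]@x+d['mtx'][:2,2]
u=proj(np.array([.459,-.318,.165]));print('tcp',u,'crop',(u-150)*2.857)
# finger tip surfaces by range near their pixels
for q in((204,222),(205,215),(233,212),(235,208),(219,212),(221,220)):print(q,world(d,*q).round(4))
```

```text
tcp [220.52186836 219.12177402] crop [201.48097791 197.48090838]
(204, 222) [ 0.4618 -0.3593  0.1847]
(205, 215) [ 0.4635 -0.3553  0.201 ]
(233, 212) [ 0.4697 -0.2919  0.1738]
(235, 208) [ 0.4764 -0.2904  0.1869]
(219, 212) [ 0.466  -0.3236  0.1909]
(221, 220) [ 0.4696 -0.3245  0.1722]
```

{"name": "carry_out", "arguments": {"commands": [[0.3, 0, 0, 0, 0, 0, 0], [0, 0, 0, 0, 0, 0, 0], [0, 0, 0, 0, 0, 0, 0], [0, 0, 0, 0, 0, 0, 0], [0, 0, 0, 0, 0, 0, 0], [0, 0, 0, 0, 0, 0, 0]], "squeeze": 30}}

```text
clock: 4.8
position: [0.4603, -0.3196, 0.1668]
ee_rot: [0.339, 3.123, 0.0]
force: [0.4, -0.5, 0.3]
width: 0.127
gripper_force: 0.0
```

{"name": "carry_out", "arguments": {"commands": [[0, 0, 0, 0, 0, 0, 0], [0, 0, 0, 0, 0, 0, 0], [0, 0, 0, 0, 0, 0, 0], [0, 0, 0, 0, 0, 0, 0]]}}

```text
clock: 5.2
position: [0.4603, -0.3195, 0.1667]
ee_rot: [0.338, 3.123, 0.0]
force: [0.2, 0.6, 0.8]
width: 0.085
gripper_force: 30.0
```

{"name": "carry_out", "arguments": {"commands": [[0, 0, 0, -0.3, 0, 0, 0], [0, 0, 0, -0.3, 0, 0, 0], [0, 0, 0, -0.3, 0, 0, 0], [0, 0, 0, 0, 0, 0, 0]]}}

```text
clock: 5.6
position: [0.4608, -0.3202, 0.1906]
ee_rot: [0.338, 3.121, -0.001]
force: [0.5, 0.5, -2.8]
width: 0.088
gripper_force: 30.0
```

{"name": "carry_out", "arguments": {"commands": [[0, 0.3, 0, 0, 0, 0, 0], [0, 0.5, 0, 0, 0, 0, 0], [0, 0.5, 0, 0, 0, 0, 0], [0, 0.6, 0, 0, 0, 0, 0], [0, 0.6, 0, 0, 0, 0, 0], [0, 0.3, 0, 0, 0, 0, 0], [0, 0, 0, 0, 0, 0, 0]]}}

```text
clock: 6.3
position: [0.3905, -0.3043, 0.1893]
ee_rot: [-0.34, -3.123, -0.002]
force: [-0.1, 0.2, -1.6]
width: 0.086
gripper_force: 30.0
```

{"name": "carry_out", "arguments": {"commands": [[0, 0, 0.5, -0.5, 0, 0, 0], [0, 0, 1, -0.5, 0, 0, 0], [0, 0, 1, 0, 0, 0, 0], [0, 0, 1, 0, 0, 0, 0], [0, 0, 1, 0, 0, 0, 0], [0, 0, 1, 0, 0, 0, 0], [0, 0, 1, 0, 0, 0, 0], [0, 0, 1, 0, 0, 0, 0]]}}

```text
clock: 7.1
position: [0.4328, -0.1203, 0.2144]
ee_rot: [0.338, 3.123, 0.0]
force: [0.1, 0.1, -1.6]
width: 0.086
gripper_force: 30.0
```

{"name": "carry_out", "arguments": {"commands": [[0, 0, 0, 0, 0, 0, -0.7], [0, 0, 0, 0, 0, 0, -0.8], [0, 0, 0, 0, 0, 0, -0.8], [0, 0, 0, 0, 0, 0, -0.7], [0, 0, 0, 0, 0, 0, 0]]}}

```text
clock: 7.6
position: [0.4325, -0.1214, 0.2143]
ee_rot: [-0.134, 3.138, -0.0]
force: [0.5, -1.7, -2.8]
width: 0.086
gripper_force: 30.0
```

{"name": "carry_out", "arguments": {"commands": [[0, -0.5, 0.2, 0, 0, 0, 0], [0, -0.9, 0.2, 0, 0, 0, 0], [0, -1, 0, 0.3, 0, 0, 0], [0, -1, 0, 0.3, 0, 0, 0], [0, -1, 0, 0.4, 0, 0, 0], [0, -0.5, 0, 0, 0, 0, 0], [0, 0, 0, 0, 0, 0, 0], [0, 0, 0, 0, 0, 0, 0]]}}

```text
clock: 8.4
position: [0.5529, -0.1013, 0.1892]
ee_rot: [0.131, -3.138, 0.0]
force: [-0.8, 0.2, -2.2]
width: 0.087
gripper_force: 30.0
```

Run:
```python
from h import *
from scipy.spatial.transform import Rotation as Ro
o=arm.observe();print(o['position'],o['ee_rot'],o['force'],o['joints'])
a=grab('scene');b=grab('top')
c=cv2.resize(a['pixels'][130:300,270:440],(600,600),interpolation=2)
cv2.imwrite('pics/g2.png',c[:,:,::-1])
```

```text
[ 0.55294024 -0.10134775  0.18924895] [ 1.30768769e-01 -3.13820949e+00  3.98313519e-04] [-0.79217454  0.17016089 -2.1993103 ] [-0.3281671   0.39849843  0.56808309  1.81148347 -0.24957567  1.00402046
  1.99379272]
```

View pics/g2.png

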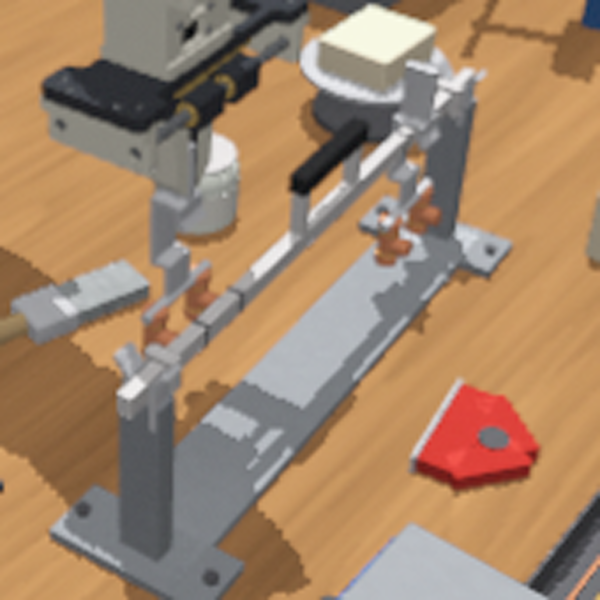

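The picture shows the rack held on the robot's side of the bar: crown at crop (165,205), scribed lines at (205,325) and (240,295), hung rack still in place at (420,90). Now I'll measure the hook relative to the bar in this one view.

```bash
cat > m.py <<'E'
from h import *
def barcoords(d,c=(.6154,-.018),yaw=4.85):
    X=cloud(d);s=np.radians(yaw);ex=np.array([np.cos(s),np.sin(s)]);ey=np.array([-np.sin(s),np.cos(s)])
    D=X[...,:2]-np.array(c);return np.stack([D@ex,D@ey,X[...,2]-.155],-1)*1000
E
python3 - <<'E'
from m import *
d=load('scene');B=barcoords(d);pix=d['pixels'].astype(int)
g=(pix.max(2)-pix.min(2)<40)
x,y,z=B[...,0],B[...,1],B[...,2]
m=g&(x>-110)&(x<-15)&(y>-120)&(y<-30)&(z>-70)&(z<60)
for zl in range(-60,60,5):
    q=B[m&(z>=zl)&(z<zl+5)]
    if len(q):print(zl,len(q),'x',q[:,0].min().round(1),np.median(q[:,0]).round(1),q[:,0].max().round(1),'y',q[:,1].min().round(1),q[:,1].max().round(1))
m=g&(abs(x)<12)&(y<-100)&(y>-185)&(abs(z)<25)
for zl in range(-25,10,5):
    q=B[m&(z>=zl)&(z<zl+5)]
    if len(q):print('bar',zl,len(q),'x',q[:,0].min().round(1),np.median(q[:,0]).round(1),q[:,0].max().round(1))
E
```

```text
-60 2 x -66.5 -65.9 -65.2 y -91.9 -72.2
-55 46 x -72.1 -66.6 -63.8 y -116.8 -40.2
-50 23 x -69.4 -67.3 -65.0 y -114.0 -47.2
-45 11 x -68.2 -67.1 -65.9 y -90.8 -65.2
-40 13 x -68.3 -67.3 -65.8 y -92.1 -65.8
-35 9 x -67.8 -67.3 -66.1 y -93.0 -69.2
-30 27 x -79.8 -68.1 -65.2 y -93.0 -64.5
-25 33 x -80.8 -75.2 -67.0 y -92.3 -66.1
-20 11 x -79.8 -78.9 -78.3 y -91.3 -66.1
-15 13 x -80.0 -78.9 -78.1 y -91.2 -65.4
-10 10 x -80.1 -79.1 -78.3 y -89.7 -65.6
-5 9 x -80.5 -78.6 -77.2 y -92.0 -70.7
0 12 x -79.9 -78.6 -77.3 y -92.1 -69.4
5 14 x -79.1 -77.4 -55.3 y -92.3 -72.6
10 28 x -79.4 -58.1 -54.0 y -92.3 -64.2
15 20 x -79.5 -59.1 -57.5 y -92.2 -66.7
20 29 x -83.8 -62.9 -58.0 y -93.7 -63.8
25 36 x -80.3 -68.9 -57.0 y -91.9 -68.0
30 8 x -75.4 -59.4 -57.4 y -85.0 -75.7
35 11 x -79.0 -59.2 -57.4 y -87.9 -68.0
40 21 x -72.6 -58.9 -56.5 y -97.3 -58.7
45 20 x -74.0 -59.5 -57.5 y -100.5 -61.1
50 33 x -73.6 -58.7 -56.9 y -101.0 -57.2
55 25 x -72.0 -58.5 -56.1 y -100.2 -59.4
bar -20 3 x 1.7 1.7 2.4
bar -15 33 x 1.7 2.7 3.7
bar -10 32 x 1.3 2.7 4.2
bar -5 111 x -7.0 -0.8 4.4
bar 0 18 x -5.4 0.9 4.5
```

{"name": "carry_out", "arguments": {"commands": [[0, -0.4, 0, 0, 0, 0, 0], [0, -0.6, 0, 0, 0, 0, 0], [0, -0.6, 0, 0, 0, 0, 0], [0, -0.6, 0, 0, 0, 0, 0], [0, -0.34, 0, 0, 0, 0, 0], [0, -0.2, 0, 0, 0, 0, 0], [0, 0, 0, 0, 0, 0, 0], [0, 0, 0, 0, 0, 0, 0]]}}

```text
clock: 9.3
position: [0.621, -0.0957, 0.1892]
ee_rot: [0.131, -3.138, -0.0]
force: [-0.4, -0.5, -2.8]
width: 0.084
gripper_force: 30.0
```

Run:
```python
from m import *
o=arm.observe();print(o['position'],o['ee_rot'],o['force'],o['joints'])
d=grab('scene');B=barcoords(d);pix=d['pixels'].astype(int)
g=(pix.max(2)-pix.min(2)<40)
x,y,z=B[...,0],B[...,1],B[...,2]
m=g&(x>-40)&(x<40)&(y>-105)&(y<-55)&(z>-70)&(z<50)
for zl in range(-60,50,5):
    q=B[m&(z>=zl)&(z<zl+5)]
    if len(q):print(zl,len(q),'x',q[:,0].min().round(1),np.median(q[:,0]).round(1),q[:,0].max().round(1),'y',q[:,1].min().round(1),q[:,1].max().round(1))
m=g&(abs(x)<12)&(y<-110)&(y>-185)&(z<0)&(z>-14);print('bar face',np.median(x[m&(z<-5)]))
```

```text
[ 0.62100953 -0.09570776  0.18920204] [ 1.31366935e-01 -3.13839940e+00 -1.08871719e-04] [-0.3962374  -0.49274309 -2.76157417] [-0.29867955  0.50765244  0.55140132  1.64411792 -0.29386086  1.07401574
  1.9923171 ]
-60 1 x 2.2 2.2 2.2 y -57.4 -57.4
-55 32 x -3.9 1.5 3.8 y -104.6 -57.4
-50 11 x -0.3 1.1 2.0 y -99.1 -59.3
-45 14 x -0.4 1.3 1.9 y -92.0 -63.9
-40 8 x -0.0 0.9 2.0 y -93.0 -68.0
-35 14 x -1.1 1.3 3.0 y -92.5 -67.0
-30 14 x -3.9 0.6 2.1 y -91.9 -64.0
-25 8 x -0.5 0.2 1.5 y -88.9 -68.4
-20 5 x 1.9 3.3 3.5 y -95.3 -77.4
-15 15 x 2.2 2.6 3.8 y -102.2 -55.3
-10 22 x -13.5 2.8 4.1 y -103.3 -59.4
-5 48 x -13.0 -3.0 3.2 y -104.0 -70.0
0 15 x -13.3 -10.2 1.6 y -98.8 -70.1
5 17 x -13.8 -9.7 13.0 y -91.6 -69.3
10 26 x -12.3 9.8 12.7 y -91.8 -67.9
15 17 x -11.8 9.1 11.1 y -92.8 -69.0
20 33 x -12.0 5.6 10.0 y -93.2 -64.2
25 34 x -12.4 -2.2 9.9 y -92.2 -66.5
30 11 x -11.4 9.0 9.9 y -86.4 -72.0
35 10 x -8.0 9.1 10.7 y -92.4 -69.1
40 15 x 2.2 9.9 11.0 y -95.2 -64.6
45 25 x -0.4 10.0 11.4 y -99.4 -60.0
bar face 2.7876078055360343
```

{"name": "carry_out", "arguments": {"commands": [[0, 0, 0, 0.3, 0, 0, 0], [0, 0, 0, 0.3, 0, 0, 0], [0, 0, 0, 0.2, 0, 0, 0], [0, 0, 0, 0, 0, 0, 0], [0, 0, 0, 0.06, 0, 0, 0], [0, 0, 0, 0, 0, 0, 0]]}}

```text
clock: 9.95
position: [0.6216, -0.0955, 0.1677]
ee_rot: [-0.132, 3.139, -0.0]
force: [-0.0, 0.7, -2.7]
width: 0.081
gripper_force: 30.0
```

{"name": "carry_out", "arguments": {"commands": [[0, 0, 0, 0.04, 0, 0, 0], [0, 0, 0, 0, 0, 0, 0], [0, 0, 0, 0, 0, 0, 0]]}}

```text
clock: 10.25
position: [0.6216, -0.0955, 0.1668]
ee_rot: [-0.132, 3.139, 0.0]
force: [0.3, -1.0, -1.9]
width: 0.086
gripper_force: 30.0
```

Run:
```python
from m import *
d=load('scene');B=barcoords(d);pix=d['pixels'].astype(int)
x,y,z=B[...,0],B[...,1],B[...,2]
m=(abs(x)<10)&(y<-100)&(y>-188)&(abs(z)<4)
s=pix.sum(2)
for lo in range(-180,-100,3):
    q=m&(y>=lo)&(y<lo+3);print(lo+1.5,q.sum(),int(s[q].mean()) if q.any() else 0,end=' | ')
# collars/ends
for n in('scene','top'):
    d=load(n);B=barcoords(d);x,y,z=B[...,0],B[...,1],B[...,2]
    m=(abs(x)<9)&(abs(z)<6);print(n,'ends',y[m].min(),y[m].max())
```

```text
-178.5 5 492 | -175.5 5 466 | -172.5 6 473 | -169.5 4 465 | -166.5 7 480 | -163.5 3 499 | -160.5 6 478 | -157.5 5 474 | -154.5 6 384 | -151.5 6 385 | -148.5 4 427 | -145.5 6 481 | -142.5 3 466 | -139.5 3 507 | -136.5 5 480 | -133.5 6 461 | -130.5 4 476 | -127.5 3 501 | -124.5 4 475 | -121.5 5 481 | -118.5 3 499 | -115.5 6 431 | -112.5 3 334 | -109.5 5 413 | -106.5 1 461 | -103.5 5 482 | -100.5 4 479 | scene ends -235.2555234039219 1281.5389280749541
top ends -231.89174158401576 692.3695499817312
```

{"name": "carry_out", "arguments": {"commands": [[0, 0, -0.2, 0, 0, 0, 0], [0, 0, -0.3, 0, 0, 0, 0], [0, 0, -0.3, 0, 0, 0, 0], [0, 0, -0.3, 0, 0, 0, 0], [0, 0, -0.3, 0, 0, 0, 0], [0, 0, -0.3, 0, 0, 0, 0], [0, 0, -0.2, 0, 0, 0, 0], [0, 0, 0, 0, 0, 0, 0]]}}

```text
clock: 11.05
position: [0.6254, -0.1441, 0.1668]
ee_rot: [-0.13, 3.139, -0.001]
force: [-0.5, -0.3, -2.5]
width: 0.087
gripper_force: 30.0
```

{"name": "carry_out", "arguments": {"commands": [[0, 0, -0.19, 0, 0, 0, 0], [0, 0, 0, 0, 0, 0, 0], [0, 0, 0, 0, 0, 0, 0]]}}

```text
clock: 11.35
position: [0.626, -0.1476, 0.1668]
ee_rot: [-0.132, 3.139, -0.0]
force: [-0.3, -1.4, -1.4]
width: 0.082
gripper_force: 30.0
```

Run:
```python
from m import *
o=arm.observe();print(o['position'],o['force'])
d=grab('scene');B=barcoords(d);pix=d['pixels'].astype(int)
c=cv2.resize(pix[150:270,290:390].astype(np.uint8),(500,600),interpolation=2);cv2.imwrite('pics/g3.png',c[:,:,::-1])
g=(pix.max(2)-pix.min(2)<40)
x,y,z=B[...,0],B[...,1],B[...,2]
m=g&(x>-40)&(x<40)&(y>-165)&(y<-100)
q=B[m&(z>-40)&(z<-25)];print('shank y',q[:,1].min(),q[:,1].max(),'x',np.median(q[:,0]))
q=B[m&(z>-11)&(z<0)&(x>7)];print('tip',len(q),q.min(0),q.max(0))
q=B[m&(z>28)&(z<44)];print('tab x',np.median(q[:,0]))
m=(abs(x)<10)&(y<-100)&(y>-188)&(abs(z)<4)
s=pix.sum(2)
for lo in range(-165,-100,3):
    q=m&(y>=lo)&(y<lo+3);print(lo+1.5,int(s[q].mean()) if q.any() else 0,end=' | ')
```

```text
[ 0.62600092 -0.14758963  0.16678514] [-0.27589828 -1.40340398 -1.38329587]
shank y -145.53995260535584 -118.08208323126321 x -9.307121866976429
tip 31 [   7.99772216 -144.82724909  -10.77085798] [  13.76927202 -117.95034279   -0.60638055]
tab x 10.105740461896726
-163.5 503 | -160.5 474 | -157.5 504 | -154.5 396 | -151.5 370 | -148.5 423 | -145.5 468 | -142.5 412 | -139.5 448 | -136.5 459 | -133.5 442 | -130.5 352 | -127.5 338 | -124.5 335 | -121.5 334 | -118.5 394 | -115.5 0 | -112.5 0 | -109.5 0 | -106.5 384 | -103.5 436 | -100.5 0 |
```

View pics/g3.png

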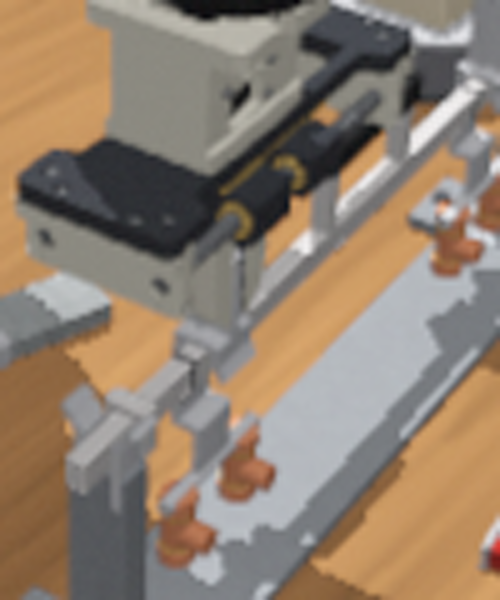

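The picture shows the hook over the bar at crop (210,355), with the outer line visible at (190,375) and the strap just inboard of it. Measured centre is -131.5 against the seat at -132.8. I'll nudge it, lower to seat it and release.

{"name": "carry_out", "arguments": {"commands": [[0, 0, -0.05, 0.03, 0, 0, 0], [0, 0, 0, 0.03, 0, 0, 0], [0, 0, 0, 0, 0, 0, 0], [0, 0, 0, 0, 0, 0, 0]]}}

```text
clock: 11.8
position: [0.6263, -0.1476, 0.1667]
ee_rot: [-0.134, 3.138, 0.003]
force: [-4.2, 4.5, 11.4]
width: 0.085
gripper_force: 30.0
```

{"name": "carry_out", "arguments": {"commands": [[0, 0, 0, -0.05, 0, 0, 0], [0, 0, 0, 0, 0, 0, 0], [0, 0, 0, 0, 0, 0, 0]]}}

```text
clock: 12.1
position: [0.6262, -0.1485, 0.1667]
ee_rot: [-0.132, 3.138, 0.001]
force: [-0.5, 1.3, 3.5]
width: 0.087
gripper_force: 30.0
```

{"name": "carry_out", "arguments": {"commands": [[0.15, 0, 0, 0, 0, 0, 0], [0.3, 0, 0, 0, 0, 0, 0], [0.35, 0, 0, 0, 0, 0, 0], [0.35, 0, 0, 0, 0, 0, 0], [0.35, 0, 0, 0, 0, 0, 0]]}}

```text
clock: 12.6
position: [0.626, -0.1489, 0.1664]
ee_rot: [0.132, -3.139, 0.0]
force: [0.7, -0.3, -0.1]
width: 0.345
gripper_force: 0.0
```

{"name": "carry_out", "arguments": {"commands": [[0.35, 0, 0, -0.4, 0, 0, 0], [0.35, 0, 0, -0.8, 0, 0, 0], [0.35, 0, 0, -1, 0, 0, 0], [0.35, 0, 0, -1, 0, 0, 0], [0.35, 0, 0, -1, 0, 0, 0], [0.35, 0, 0, 0, 0, 0, 0]]}}

```text
clock: 13.2
position: [0.6277, -0.1498, 0.276]
ee_rot: [-0.131, 3.132, -0.002]
force: [0.2, -0.6, 0.0]
width: 0.351
gripper_force: 0.0
```

{"name": "carry_out", "arguments": {"commands": [[0.5, 0, 0, 0, 0, 0, -0.7], [0.5, 0, 0, 0, 0, 0, -0.7], [0.5, 0, 0, 0, 0, 0, 0]]}}

```text
clock: 13.5
position: [0.6259, -0.1488, 0.2716]
ee_rot: [-0.353, 3.122, 0.0]
force: [-0.6, 0.3, -0.7]
width: 0.494
gripper_force: 0.0
```

Run:
```python
from m import *
o=arm.observe();print(o['position'],o['ee_rot'],o['joints'])
d=grab('scene');B=barcoords(d);pix=d['pixels'].astype(int)
g=(pix.max(2)-pix.min(2)<40)
x,y,z=B[...,0],B[...,1],B[...,2]
m=g&(x>-40)&(x<40)&(y>-165)&(y<-100)
q=B[m&(z>-40)&(z<-25)];print('shank y',q[:,1].min(),q[:,1].max())
q=B[m&(z>28)&(z<44)];print('tab',np.median(q,0),q[:,1].min(),q[:,1].max())
q=B[m&(z>40)];print('tab top',q[:,2].max())
m=(abs(x)<10)&(y<-100)&(y>-188)&(abs(z)<4);s=pix.sum(2)
for lo in range(-165,-100,3):
    q=m&(y>=lo)&(y<lo+3);print(lo+1.5,int(s[q].mean()) if q.any() else 0,end=' | ')
for n in('scene','top'):
  d=grab(n);B=barcoords(d);x,y,z=B[...,0],B[...,1],B[...,2];pix=d['pixels']
  m=(pix.max(2)<75)&(abs(x)<15)&(abs(y)<60)&(z>28)&(z<54);q=B[m];print('\n',n,'handle',len(q),q.min(0) if len(q) else 0,q.max(0) if len(q) else 0)
```

```text
[ 0.62586408 -0.14879517  0.27156046] [-3.52976515e-01  3.12167795e+00  2.91190750e-04] [-0.20305562  0.46424345  0.54534825  1.49063851 -0.24696601  1.25569854
  2.16798882]
shank y -144.08531615930008 -119.98535161611377
tab [   0.45420478 -134.84110734   37.42450049] -138.20659032180993 -126.51721731248861
tab top 437.00574183576157
-163.5 493 | -160.5 476 | -157.5 477 | -154.5 363 | -151.5 331 | -148.5 397 | -145.5 417 | -142.5 414 | -139.5 461 | -136.5 469 | -133.5 410 | -130.5 374 | -127.5 347 | -124.5 0 | -121.5 460 | -118.5 375 | -115.5 394 | -112.5 0 | -109.5 427 | -106.5 471 | -103.5 448 | -100.5 429 | 
 scene handle 184 [ -7.29365776 -43.91023491  33.94993907] [ 6.24803392 45.09836715 48.71318655]

 top handle 43 [-9.75020153 23.89387181 36.22174596] [ 3.16005798 43.25708496 53.06822934]
```

{"name": "carry_out", "arguments": {"commands": [[0.5, 0, 0, 0, 0, 0, 0.95], [0.5, 0, 0, 0, 0, 0, 0.95], [0.5, 0, 0, 0, 0, 0, 0.95], [0.5, 0, 0, 0, 0, 0, 0.95], [0.5, 0, 0, 0, 0, 0, 0.95], [0.5, 0, 0, 0, 0, 0, 0.95], [0.5, 0, 0, 0, 0, 0, 0.95], [0.5, 0, 0, 0, 0, 0, 0.95]]}}

```text
clock: 14.45
position: [0.626, -0.1487, 0.2714]
ee_rot: [-0.84, -3.027, 0.0]
force: [-0.3, 0.4, -0.5]
width: 0.498
gripper_force: 0.0
```

{"name": "carry_out", "arguments": {"commands": [[0.5, 0, 0, 0, 0, 0, 0.95], [0.5, 0, 0, 0, 0, 0, 0.95], [0.5, 0, 0, 0, 0, 0, 0.95], [0.5, 0, 0, 0, 0, 0, 0.95], [0.5, 0, 0, 0, 0, 0, 0.95], [0.5, 0, 0, 0, 0, 0, 0.95], [0.5, 0, 0, 0, 0, 0, 0.95], [0.5, 0, 0, 0, 0, 0, 0.95]]}}

```text
clock: 15.25
position: [0.626, -0.1486, 0.2715]
ee_rot: [-1.903, -2.5, -0.0]
force: [0.2, -0.0, 0.3]
width: 0.5
gripper_force: 0.0
```

{"name": "carry_out", "arguments": {"commands": [[0.5, 0, 0, 0, 0, 0, 0.95], [0.5, 0, 0, 0, 0, 0, 0.95], [0.5, 0, 0, 0, 0, 0, 0], [0.5, 0, 0, 0, 0, 0, 0]]}}

```text
clock: 15.65
position: [0.626, -0.1486, 0.2714]
ee_rot: [-2.123, -2.316, 0.001]
force: [-0.2, 0.3, 0.1]
width: 0.503
gripper_force: 0.0
```

```bash
cat > rel.py <<'E'
from h import *
from scipy.spatial.transform import Rotation as Ro
import sys
o=arm.observe();R=Ro.from_rotvec(o['ee_rot']).as_matrix()
t=np.array(list(map(float,sys.argv[1:4])))
print(o['position'].round(4),'yaw',np.degrees(np.arctan2(-R[0,1],R[1,1])),'joints',o['joints'].round(2),'z axis',R[:,2].round(4))
print('tool shift, shares',(R.T@(t-o['position'])/.025).round(2))
E
python3 rel.py .614 -.0165 .225
```

```text
[ 0.626  -0.1486  0.2714] yaw -85.00980316993531 joints [-0.44  0.57  0.99  1.51 -0.49  1.32  0.68] z axis [-3.e-04 -3.e-04 -1.e+00]
tool shift, shares [ 5.31 -0.02  1.85]
```

{"name": "carry_out", "arguments": {"commands": [[0.5, 0.6, 0, 0, 0, 0, 0], [0.5, 1, 0, 0, 0, 0, 0], [0.5, 1, 0, 0, 0, 0, 0], [0.5, 1, 0, 0, 0, 0, 0], [0.5, 1, 0, 0, 0, 0, 0], [0.5, 0.7, 0, 0.6, 0, 0, 0], [0.5, 0, 0, 0.4, 0, 0, 0], [0.5, 0, 0, 0, 0, 0, 0]]}}

```text
clock: 16.45
position: [0.614, -0.0167, 0.2452]
ee_rot: [-2.122, -2.314, 0.003]
force: [0.5, -0.6, 0.4]
width: 0.501
gripper_force: 0.0
```

```bash
python3 rel.py .614 -.0165 .177
python3 - <<'E'
from h import *
d=grab('scene');c=cv2.resize(d['pixels'][100:260,290:450],(600,600),interpolation=2);cv2.imwrite('pics/g4.png',c[:,:,::-1])
E
```

```text
[ 0.614  -0.0167  0.2452] yaw -85.03909121687455 joints [-0.69  0.55  1.    1.63 -0.48  1.24  0.49] z axis [-2.2e-03 -2.0e-04 -1.0e+00]
tool shift, shares [0.01 0.01 2.73]
```

View pics/g4.png

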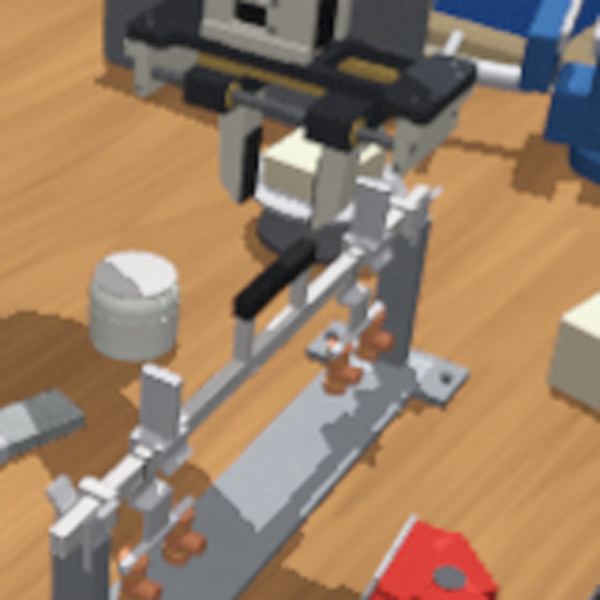

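The picture shows the open gripper above the handle at crop (275,275). Both racks hang in place, with the new one at (160,410). I'll go down and grip.

{"name": "carry_out", "arguments": {"commands": [[0.5, 0, 0, 0.4, 0, 0, 0], [0.5, 0, 0, 0.7, 0, 0, 0], [0.5, 0, 0, 0.7, 0, 0, 0], [0.5, 0, 0, 0.6, 0, 0, 0], [0.5, 0, 0, 0.3, 0, 0, 0], [0.5, 0, 0, 0, 0, 0, 0], [0.3, 0, 0, 0, 0, 0, 0], [0.2, 0, 0, 0, 0, 0, 0]]}}

```text
clock: 17.3
position: [0.6153, -0.017, 0.1798]
ee_rot: [2.125, 2.313, 0.001]
force: [0.3, 0.2, 1.0]
width: 0.373
gripper_force: 0.0
```

{"name": "carry_out", "arguments": {"commands": [[0, 0, 0, 0, 0, 0, 0], [0, 0, 0, 0, 0, 0, 0], [0, 0, 0, 0, 0, 0, 0], [0, 0, 0, 0, 0, 0, 0], [0, 0, 0, 0, 0, 0, 0], [0, 0, 0, 0, 0, 0, 0]], "squeeze": 50}}

```text
clock: 17.9
position: [0.6147, -0.0168, 0.1793]
ee_rot: [-2.125, -2.313, -0.0]
force: [-2.7, -0.4, 5.8]
width: 0.148
gripper_force: 50.0
```

{"name": "carry_out", "arguments": {"commands": [[0, 0, 0, -0.15, 0, 0, 0], [0, 0, 0, -0.25, 0, 0, 0], [0, 0, 0, -0.3, 0, 0, 0], [0, 0, 0, -0.3, 0, 0, 0], [0, 0, 0, -0.3, 0, 0, 0], [0, 0, 0, -0.3, 0, 0, 0], [0, 0, 0, -0.3, 0, 0, 0], [0, 0, 0, -0.2, 0, 0, 0]]}}

```text
clock: 18.7
position: [0.615, -0.0168, 0.2324]
ee_rot: [2.125, 2.313, 0.001]
force: [0.1, 0.9, -7.6]
width: 0.151
gripper_force: 50.0
```

{"name": "carry_out", "arguments": {"commands": [[0, 0, 0, -0.2, 0, 0, 0], [0, 0, 0, -0.3, 0, 0, 0], [0, 0, 0, -0.3, 0, 0, 0], [0, 0, 0, -0.2, 0, 0, 0], [0, 0, 0, -0.1, 0, 0, 0], [0, 0, 0, 0, 0, 0, 0], [0, 0, 0, 0, 0, 0, 0], [0, 0, 0, 0, 0, 0, 0]]}}

```text
clock: 19.5
position: [0.6146, -0.0166, 0.2586]
ee_rot: [-2.125, -2.313, 0.001]
force: [0.4, -0.5, -7.2]
width: 0.145
gripper_force: 50.0
```

```bash
python3 rel.py .6147 -.0168 .2593
python3 - <<'E'
from m import *
d=grab('scene');cv2.imwrite('pics/g5.png',cv2.resize(d['pixels'][90:290,250:470],(660,600))[:,:,::-1])
B=barcoords(d);pix=d['pixels'].astype(int);x,y,z=B[...,0],B[...,1],B[...,2]
g=(pix.max(2)-pix.min(2)<40)&(abs(x+2)<12)&(z>55)&(z<95)
for r in((-190,-160),(-110,-50),(50,100),(160,190)):
    q=B[g&(y>r[0])&(y<r[1])];print(r,len(q),np.percentile(q[:,2],[5,50,92]) if len(q) else 0)
o=arm.observe();print(o['force'],o['ft_torque'],o['width'],o['clock'])
E
```

```text
[ 0.6146 -0.0166  0.2586] yaw -85.13044496103737 joints [-0.7   0.54  1.01  1.61 -0.47  1.27  0.48] z axis [-6.e-04  1.e-04 -1.e+00]
tool shift, shares [-0.01  0.   -0.03]
(-190, -160) 71 [66.15968598 77.15340092 79.035736  ]
(-110, -50) 124 [65.83064738 76.77616983 79.1647358 ]
(50, 100) 82 [64.76544005 76.15644018 78.8608919 ]
(160, 190) 0 0
[ 0.08719909 -0.86894511 -7.13673183] [-0.08707576  0.05212695 -0.04841935] 0.14568473163420104 19.55
```

View pics/g5.png

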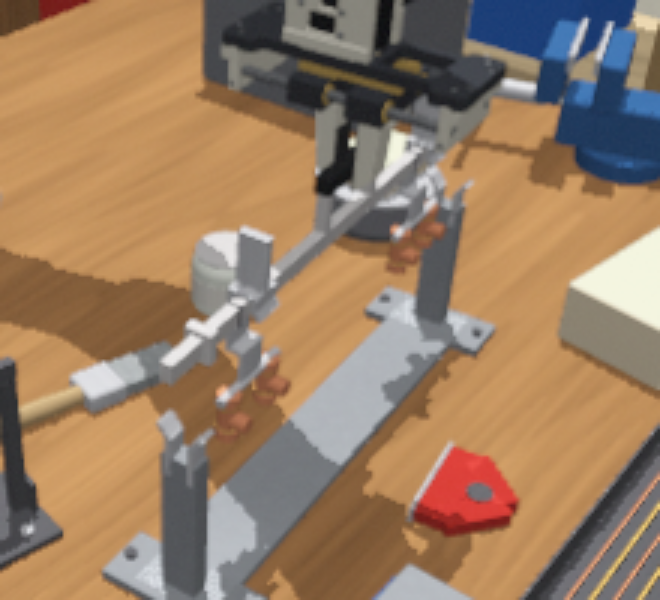

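The picture shows the bar lifted about 79 mm clear of both saddles at crop (185,440) and (455,200). It is level to within about 0.3 mm, with racks hanging at (250,330) and (415,215). I'm handing in.

```bash
python3 -c "
from cell import arm
print(arm.sign_off())"
```

```text
the job is handed in; nothing more can be done
None
```

The job is handed in: the waiting rack hangs on the bar between the scribed lines, and the bar is held by its handle about 79 mm up, level and still over the stand, with both racks in place (19.6 s of 67 s used; the verdict was not shown).

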